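# Stow the orange jar in the thumb-latched tea case

## Task

Put the orange jar away in the rosewood case: press the red thumb latch so that the sprung lid pops open, set the jar gently upright in the round nest inside and let go, and push the lid down until it snaps shut on its latch. Then slide the brass safety catch fully home under the thumb latch, and leave the other tea things where they are.

Things in the scene. Friction and masses are not known exactly. Their poses are not given: they have to be found in the camera images.
- case: Rosewood box fixed to the shelf, 140 (x) x 150 (y) x 60 mm high, walls and floor 6 mm. Origin: centre of its underside. Lid hinge along its +x side (away from the robot), latch and catch on its -x side; turned up to 0.3 rad about the vertical. A copper ledge under the catch sticks out to x = -112 mm, from y = 20 to 76 mm, its top at z = 31 mm; only the catch stands over it.
- nest (a point): Centre of the round nest in the case, on the inner floor (z = 6 mm in the case frame, 8 mm to the front of the case's middle). A felt ring 6 mm high, 76 mm inside and 88 mm outside diameter, surrounds it; the jar stands on the floor inside the ring. Axes are those of the case.
- case_hinge (a point): Middle of the lid's hinge line, on top of the case's rear (+x) edge, 60 mm above the shelf. Axes are those of the case; the hinge line runs along y.
- lid (a joint): Lid angle, rad: 0 shut, 1.6 fully open (just past upright). A flat plate 140 x 150 x 10 mm. A spring always drives it open (about 1 N at the front edge), so it stays shut only when latched. To shut it, reach behind it, swing it over and press its upper face down near the middle of the front edge with 5 to 15 N until the hook snaps over its copper tongue; it then rests at about 0.01.
- lid_front (a point): Middle of the lid's front edge, on its upper (outer) face; moves with the lid. When shut it is 70 mm above the shelf, when open about 200 mm. Its z is the lid's outward normal, its -x points from the hinge to the front edge. A copper tongue 24 mm wide sticks out 11 mm beyond it.
- latch (a joint): Angle of the thumb latch, rad: 0 at rest (hook over the tongue), 0.32 fully pressed; the lid is freed at about 0.15. It springs back by itself. Pressing the pad fully down takes about 5 N.
- latch_pad (a point): Middle of the top of the red thumb pad at the front of the case: 38 mm (x) x 30 mm (y), its top 50 mm above the shelf, its middle 40 mm in front of the front wall. Press it straight down; the middle sinks about 7 mm. The copper hook stands 21 to 25 mm behind this point (+x), up to 86 mm above the shelf, its nose reaching on over the lid's tongue.
- catch (a joint): Travel of the brass safety catch, m: it starts open, between 0 and 0.006; 0.024 is fully home (its blade under the thumb pad, blocking the latch). It slides along the case's -y, stays where it is left and needs about 1.5 N. While it is home the latch can neither be pressed nor snap over the tongue.
- catch_knob (a point): Middle of the top of the catch's brass knob, 69 mm above the shelf: an upright block 16 mm (x) x 12 mm (y), standing 28 mm above its 18 mm wide blade. In the case frame it is at x = -100 mm (30 mm in front of the front wall), y = 48 mm when open, 24 mm when home. Push its +y side towards -y (towards the thumb pad).
- jar_center (a point): Centre, half-way up, of the squat orange stoneware jar with a black lid: 50 mm high, 56 mm in diameter with straight sides from 9 to 34 mm above its foot, about 160 g. It stands loose on the shelf.
- whisk_holder: White porcelain whisk holder, loose, 60 mm in diameter, 72 mm high; origin under its foot. Leave it alone.
- caddy: Dark red lacquer tea caddy, loose, 67 mm in diameter, 65 mm high; origin under its foot. Leave it alone.
- waste_bowl: Hammered copper waste bowl, loose, 136 mm in diameter, 70 mm high; origin under its foot. Leave it alone.
- tea_bowl: Dark tea bowl, loose, 120 mm in diameter, 75 mm high; origin under its foot. Leave it alone.
- jar: The same orange jar as a whole (origin under the centre of its foot).

How it is judged:
By the outcome, as a careful person would: the job done as asked, in the order asked, and still so for the second after the job is handed in, with the robot touching nothing.
It also fails if it takes over 72 s, if anything falls off the work surface, if the arm or the gripper's body presses on something with over 40 N, if the wrist force passes 120 N, or if a joint passes its speed limit or range.

## Robot

A 6-joint arm with a two-finger parallel gripper is mounted at the origin on the work surface. World frame = base frame: x ahead of the robot, y to its left, z up, the work surface at z = 0. Lengths are in m, angles in rad, forces in N, time in s.
With the tool pointing down it reaches from about 0.35 to 0.775 m from the base axis. Payload 5.5 kg.
Tool frame: the origin (TCP) lies between the finger pads; the fingertips stand 17 mm ahead of it and the grasp point (between the pads) lies 2 mm behind it (env.finger_overhang is the distance from the TCP to the fingertips, in m); z points along the fingers, y is the direction in which the jaws open and shut (so a half turn about z gives the same grasp; the last joint's range is limited). The gripper opens to 85 mm and grips with 20 to 120 N. Pads are 22 mm wide; open, the fingers measure 114 mm over their backs; the gripper's body (76 mm by 85 mm) begins 54 mm behind the grasp point. The pads swing forward as they close: fully open they stand 13 mm farther back than shut.
Start: joints at [-1.324, 0.313, 0.046, 1.304, 0, 1.431], TCP at [0.217, -0.533, 0.248] pointing down, gripper open.
Joint ranges: [-2.76, 2.76], [-0.86, 1.69], [-1.03, 1.26], [-2.2, 2.34], [-1.47, 1.5], [-3.14, 3.14]. Speed limits (rad/s): [2.57, 2.57, 3.14, 3.14, 3.14, 3.14].

## Interface

Orientations are given as a unit quaternion [w, x, y, z].
In Python, from workcell import env gives the robot as it stands. The module is installed in compiled form; this text tells all that it offers.
- The arm moves only by the tool arm_command, never from a script. Its argument "moves" is a list of rows, each a list of 5 numbers: the closure, from 0 (fully open) to 1 (shut), then the shift along the tool's x, y, z in mm, then the turn about the tool's z in rad. In form: [[fingers, dx, dy, dz, turn], ...]. A call has 1 to 12 rows; each row is the pose to reach, as a shift and turn from the pose commanded when the call began, along the tool's axes at that moment; what a row does not reach only later rows make up. A row lasts 1/10 s, in which the tool goes at most 50 mm and 8.59 degrees, less where a joint would pass 70% of its speed; a pose out of reach is approached as far as the arm can. A call with a gripper value outside its range is refused whole. The fingers move at their own pace and stop on an object; "squeeze" is the grip in N (left out, the last holds). Time passes only in rows, so rows that repeat a pose let the fingers close. It gives the time, the measured TCP pose, the force and the opening at its end, in the units of the state.
- env.get_state(): the state, without advancing time (a new reading comes with each control period).
- env.read_camera(name): name is "scene" or "top" or "wrist"; returns (picture, depth): 420x560x3 uint8, blue, green, red; 420x560 float32, m along the optical axis (not along the pixel's ray), 0 where there is no reading.
- env.get_calibration(name): a dict with "fx", "fy", "cx", "cy" (pixels), "k1" (the pictures are not rectified: a ray, as slopes to the right and down, at radius r is drawn at 1 + k1 r^2 times it, then the intrinsics apply), "pose" (4x4, takes a point from camera to world coordinates). Camera axes: x right, y down, z forward; pixel columns grow to the right and rows downward; lengths in m; the calibration is good to about 2 mm. A picture is of the moment at which its call begins: read the wrist's pose just before it. get_calibration takes no time and is no camera call; for the wrist camera it gives the pose at the moment of the call.
- env.hand_in(): hands the job in, once; it reports no verdict.
The state is a dict: "clock": time; "joint_pos": joint angles; "qvel": joint speeds; "tau": joint torques, N m; "tcp_pos": TCP position; "orientation": TCP orientation; "wrist_force": force on the tool from outside, world axes, zero at the start; "ft_torque": the same for the moment, N m; "finger_gap": finger opening in m.
Only numpy, scipy, OpenCV 4.12 (cv2) and the standard library are available. Lean on these libraries where they do the work, as an engineer would, in place of code of your own. Each camera call takes 0.05 s, during which the arm holds its last target. There are 200 camera calls.

## Working session

There is one attempt and no reset: what is moved stays moved. The work goes in short steps, Python scripts to look and compute and a tool call to move; the robot and the scene stay as the last step left them, time stands still between calls to the robot, and variables do not carry over. Pictures are saved under pics/ and viewed, about 8 in all and at most 12, crops included, and the job is handed in when it is done.

Besides the shell and the picture viewer there is one more tool, called after "Call:" in YAML: its name, and indented under it one key for each argument. arm_command: Moves the arm, as the interface text tells. Its arguments: {"type":"object","properties":{"moves":{"type":"array","items":{"type":"array","items":{"type":"number"}}},"squeeze":{"type":"number"}},"required":["moves"]}

```bash
mkdir -p pics
cat > h.py <<'E'
import numpy as np, cv2
from workcell import env
def snap(name):
    c=env.get_calibration(name); p,d=env.read_camera(name); return p,d,c
def rays(c,uv):
    uv=np.asarray(uv,float).reshape(-1,2)
    xd=(uv[:,0]-c['cx'])/c['fx']; yd=(uv[:,1]-c['cy'])/c['fy']
    rd=np.hypot(xd,yd); r=rd.copy()
    for _ in range(30): r=rd/(1+c['k1']*r*r)
    s=np.where(rd>0,r/np.maximum(rd,1e-9),1)
    return np.c_[xd*s,yd*s,np.ones(len(uv))]
def onplane(c,uv,z):
    T=np.array(c['pose']); d=rays(c,uv)@T[:3,:3].T; o=T[:3,3]
    return o+d*((z-o[2])/d[:,2])[:,None]
def deproj(c,d,uv):
    uv=np.asarray(uv).reshape(-1,2).astype(int); T=np.array(c['pose'])
    P=rays(c,uv)*d[uv[:,1],uv[:,0]][:,None]; return P@T[:3,:3].T+T[:3,3]
E
python3 - <<'E'
from h import *
np.set_printoptions(precision=4,suppress=True)
ims=[]
for n in ('top','scene'):
    p,d,c=snap(n); cv2.imwrite(f'pics/{n}0.png',p); np.savez(f'{n}0.npz',p=p,d=d); print(n,{k:v for k,v in c.items()})
s=env.get_state(); print(s['tcp_pos'],s['orientation'],s['clock'],s['finger_gap'],env.finger_overhang)
E
```

```text
top {'fx': 427.47655764163227, 'fy': 427.47655764163227, 'cx': 280.75287217509214, 'cy': 208.89830008640732, 'k1': -0.1243559294381245, 'pose': array([[-0.0172, -0.9976,  0.067 ,  0.4907],
       [-0.9997,  0.016 , -0.0177, -0.0155],
       [ 0.0166, -0.0672, -0.9976,  1.0852],
       [ 0.    ,  0.    ,  0.    ,  1.    ]])}
scene {'fx': 410.78761325753686, 'fy': 410.78761325753686, 'cx': 285.26084785540286, 'cy': 211.81889773989457, 'k1': -0.08407986283385556, 'pose': array([[-0.7913,  0.4022, -0.4605,  1.0802],
       [ 0.6113,  0.5297, -0.588 ,  0.6282],
       [ 0.0075, -0.7468, -0.665 ,  0.7846],
       [ 0.    ,  0.    ,  0.    ,  1.    ]])}
[ 0.2168 -0.5321  0.2475] [-0.0008  0.9814  0.1922 -0.    ] 0.1 0.08558463139280185 0.017
```

View pics/top0.png

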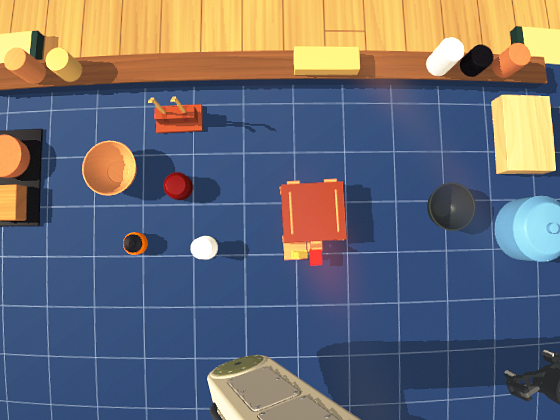

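View pics/scene0.png

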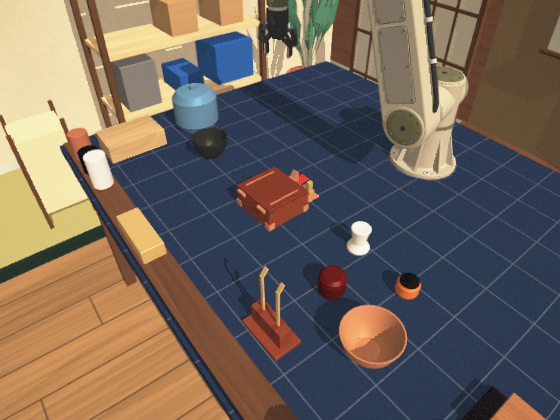

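The top view shows the case at about (313,210), with the red pad at (316,255) and the copper ledge and knob at (295,252). The jar is at (135,243), whisk holder (204,247), caddy (177,186) and waste bowl (109,168). The scene view agrees.

Run:
```python
from h import *
np.set_printoptions(precision=4,suppress=True)
p=np.load('top0.npz')['p'];d=np.load('top0.npz')['d'];c=env.get_calibration('top')
hsv=cv2.cvtColor(p,cv2.COLOR_BGR2HSV)
def roi(m,x0,y0,x1,y1):
    o=np.zeros_like(m);o[y0:y1,x0:x1]=m[y0:y1,x0:x1];return o
H,S,V=cv2.split(hsv)
nb=(~((H>95)&(H<135))).astype(np.uint8)*255
# lid: red-brown
for u,v in [(313,215),(316,256),(290,253),(300,250),(283,190),(135,243)]: print((u,v),hsv[v,u],deproj(c,d,[(u,v)])[0])
m=roi(((H<12)|(H>172)).astype(np.uint8)*255&((S>120)*255).astype(np.uint8),270,170,360,243)
m=cv2.morphologyEx(m,cv2.MORPH_OPEN,np.ones((7,7)))
cn=max(cv2.findContours(m,0,2)[0],key=cv2.contourArea); r=cv2.minAreaRect(cn); b=cv2.boxPoints(r)
print('box',b); w=onplane(c,b,0.07); print(w, np.linalg.norm(np.roll(w,-1,0)-w,axis=1)); print('mean',w.mean(0))
# depth-based lid
ys,xs=np.mgrid[170:275,265:365]; P=deproj(c,d,np.c_[xs.ravel(),ys.ravel()])
L=P[(P[:,2]>0.06)&(P[:,2]<0.085)]; r=cv2.minAreaRect(L[:,:2].astype(np.float32)*1000); print('depth rect',r,np.median(L[:,2]))
red=(((H<4)|(H>176))&(S>220)&(V>200)).astype(np.uint8)*255
m=roi(red,300,236,335,275); M=cv2.moments(m,True); print('pad',M['m00'],onplane(c,[(M['m10']/M['m00'],M['m01']/M['m00'])],0.05))
ys,xs=np.mgrid[225:262,118:155];P=deproj(c,d,np.c_[xs.ravel(),ys.ravel()]);J=P[P[:,2]>0.03]; print('jar depth',J[:,:2].min(0),J[:,:2].max(0),J[:,2].max())
m=roi((V<60).astype(np.uint8)*255,120,230,148,256);M=cv2.moments(m,True);print('jarlid',M['m00'],onplane(c,[(M['m10']/M['m00'],M['m01']/M['m00'])],0.05))
for n,(x0,y0,x1,y1) in dict(whisk=(186,230,222,264),caddy=(158,168,196,204),waste=(76,136,142,200)).items():
    ys,xs=np.mgrid[y0:y1,x0:x1];P=deproj(c,d,np.c_[xs.ravel(),ys.ravel()]);J=P[P[:,2]>0.04]; print(n,J[:,:2].min(0),J[:,:2].max(0),J[:,2].max())
big=cv2.resize(p[170:275,270:360],None,fx=6,fy=5.7,interpolation=cv2.INTER_CUBIC)
cv2.imwrite('pics/case_top.png',big)
```

```text
(313, 215) [  5 177 215] [ 0.5432 -0.1105  0.0669]
(316, 256) [  1 199 255] [ 0.4448 -0.1169  0.0534]
(290, 253) [ 19 144 255] [ 0.4525 -0.0551  0.0326]
(300, 250) [ 25 145 255] [ 0.4597 -0.0791  0.0445]
(283, 190) [  6 181 211] [ 0.6037 -0.0397  0.0724]
(135, 243) [135  31  33] [0.4825 0.3239 0.0473]
box [[279.9448 183.9503]
 [342.9807 180.6326]
 [346.0967 239.837 ]
 [283.0608 243.1547]]
[[ 0.6186 -0.0327  0.07  ]
 [ 0.6246 -0.1844  0.07  ]
 [ 0.4824 -0.1881  0.07  ]
 [ 0.4774 -0.0376  0.07  ]] [0.1518 0.1422 0.1505 0.1413]
mean [ 0.5508 -0.1107  0.07  ]
depth rect ((538.0634155273438, -111.95047760009766), (184.8873291015625, 150.87869262695312), 2.2990968227386475) 0.07112571039194326Traceback (most recent call last):
  File "<stdin>", line 19, in <module>
ZeroDivisionError: float division by zero
```

Run:
```python
from h import *
np.set_printoptions(precision=4,suppress=True)
p=np.load('top0.npz')['p'];d=np.load('top0.npz')['d'];c=env.get_calibration('top')
hsv=cv2.cvtColor(p,cv2.COLOR_BGR2HSV)
H,S,V=cv2.split(hsv)
def roi(m,x0,y0,x1,y1):
    o=np.zeros_like(m);o[y0:y1,x0:x1]=m[y0:y1,x0:x1];return o
def cen(m,z):
    M=cv2.moments(m,True); print(M['m00'],(M['m10']/M['m00'],M['m01']/M['m00']),onplane(c,[(M['m10']/M['m00'],M['m01']/M['m00'])],z)[0])
red=(((H<4)|(H>176))&(S>185)&(V>240)).astype(np.uint8)*255
cen(roi(red,300,236,335,275),0.05)
ys,xs=np.mgrid[225:262,118:155];P=deproj(c,d,np.c_[xs.ravel(),ys.ravel()]);J=P[P[:,2]>0.03]; print('jar depth',J[:,:2].min(0),J[:,:2].max(0),J[:,2].max())
cen(roi((V<60).astype(np.uint8)*255,120,230,148,256),0.05)
for n,(x0,y0,x1,y1) in dict(whisk=(186,230,222,264),caddy=(158,168,196,204),waste=(76,136,142,200)).items():
    ys,xs=np.mgrid[y0:y1,x0:x1];P=deproj(c,d,np.c_[xs.ravel(),ys.ravel()]);J=P[P[:,2]>0.04]; print(n,J[:,:2].min(0),J[:,:2].max(0),J[:,2].max())
a=0.037;R=np.array([[np.cos(a),-np.sin(a)],[np.sin(a),np.cos(a)]]);o=np.array([.5508,-.1107])
for n,q in dict(pad=(-110,0),knob=(-100,48),nest=(-8,0),hinge=(70,0)).items(): print(n,o+R@np.array(q)/1000)
ys,xs=np.mgrid[236:275,275:330];P=deproj(c,d,np.c_[xs.ravel(),ys.ravel()]);C=(P[:,:2]-o)@R
k=(P[:,2]>.025)&(C[:,0]<-.075)
cc=np.c_[C,P[:,2]][k]; print('front pts (case)',cc[::12]*1000)
cv2.imwrite('pics/case_top.png',cv2.resize(p[170:275,270:360],None,fx=6,fy=5.7,interpolation=cv2.INTER_CUBIC))
```

```text
175.0 (315.25714285714287, 257.1485714285714) [ 0.4419 -0.1154  0.05  ]
jar depth [ 0.4551 -0.0155] [0.5097 0.3593] 1.0852298617615188
205.0 (133.75121951219512, 243.0878048780488) [0.4824 0.3261 0.05  ]
whisk [ 0.4452 -0.0155] [0.495  0.1812] 1.0852298617615188
caddy [ 0.4907 -0.0155] [0.6547 0.2525] 1.0852298617615188
waste [ 0.4907 -0.0155] [0.7338 0.4523] 1.0852298617615188
pad [ 0.4409 -0.1148]
knob [ 0.4491 -0.0664]
nest [ 0.5428 -0.111 ]
hinge [ 0.6208 -0.1081]
front pts (case) [[ -75.1946  -12.2039   67.6291]
 [ -76.2143   17.3594   47.4536]
 [ -77.2547   -8.7612   76.3556]
 [ -76.955    53.1225   29.958 ]
 [ -78.548    23.6998   32.0608]
 [ -79.4638   -6.2127   76.8062]
 [ -79.193    55.8712   33.7826]
 [ -80.9394   26.0789   28.7826]
 [ -81.4863   -1.1055   79.309 ]
 [ -81.4741   58.5061   35.0641]
 [ -83.1853   28.8826   31.8067]
 [ -83.4489    2.266    88.5338]
 [ -83.828    61.0288   33.3019]
 [ -85.4468   31.6034   33.7594]
 [ -85.6436    4.7208   88.3939]
 [ -86.0432   66.027    31.9262]
 [ -87.6361   36.6203   33.2289]
 [ -88.8151    6.3843   52.7928]
 [ -88.208    71
[... 406 characters left out ...]
.7706]
 [ -98.6541   52.4489   43.0349]
 [-100.2983   23.2511   42.7832]
 [-101.894    -7.9663   47.4264]
 [-100.9691   54.986    42.3873]
 [-102.7217   25.6113   39.7078]
 [-104.0725   -5.1839   49.5816]
 [-103.1177   57.6693   45.5086]
 [-104.9535   28.2776   41.0457]
 [-106.1623   -2.2554   53.3726]
 [-106.0279   59.7473   32.1225]
 [-107.2351   30.8628   41.2294]
 [-108.7702   -2.5117   49.2804]
 [-108.5397   59.8351   30.8016]
 [-110.0185   30.5542   34.2264]
 [-111.5859   -9.6208   49.5315]
 [-113.3377    0.3842   51.3703]
 [-115.6964    0.598    52.1836]
 [-118.2588    0.4855   49.5099]
 [-120.6952    0.582    49.0695]
 [-123.1498   -1.5616   50.5506]
 [-125.7137   -1.6493   48.1903]]
```

View pics/case_top.png

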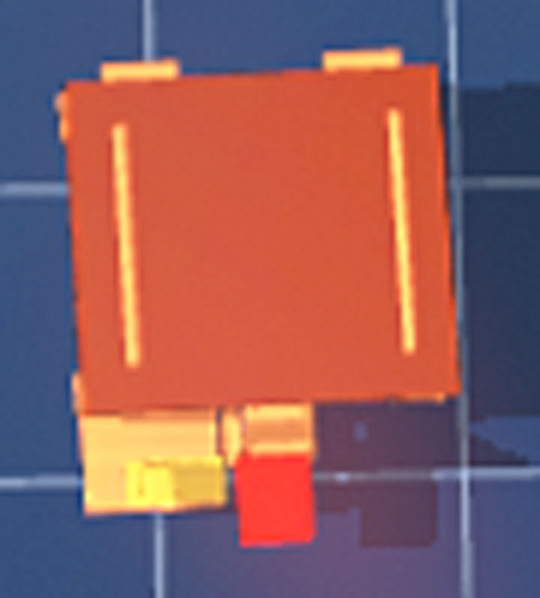

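The case is at (0.551, −0.111) with yaw 0.037. The pad, knob and sizes all agree with this. The jar is at (0.482, 0.326). I'll move above the pad first, with the tool aligned to the case.

Call:
arm_command:
  moves:
    - [1,359,-304,107,0.35]
    - [1,359,-304,107,0.35]
    - [1,359,-304,107,0.35]
    - [1,359,-304,107,0.35]
    - [1,359,-304,107,0.35]
    - [1,359,-304,107,0.35]
    - [1,359,-304,107,0.35]
    - [1,359,-304,107,0.35]
    - [1,359,-304,107,0.35]
    - [1,359,-304,107,0.35]
    - [1,359,-304,107,0.35]
    - [1,359,-304,107,0.35]

```text
clock: 1.3
tcp_pos: [0.4345, -0.1148, 0.1409]
orientation: [-0.0, 1.0, 0.02, -0.001]
wrist_force: [0.4, -0.9, -0.5]
finger_gap: 0.0001
```

```bash
cat >> h.py <<'E'
np.set_printoptions(precision=4,suppress=True)
A=0.037;R2=np.array([[np.cos(A),-np.sin(A)],[np.sin(A),np.cos(A)]]);O=np.array([.5508,-.1107])
def st():
    s=env.get_state(); q=s['orientation']; p=np.array(s['tcp_pos'])
    print('t',s['clock'],'tcp',p,'yaw',2*np.arctan2(q[2],q[1]),'case mm',R2.T@(p[:2]-O)*1000,'gap',s['finger_gap'],'F',np.array(s['wrist_force']))
E
python3 - <<'E'
from h import *
st()
p,d,c=snap('wrist'); cv2.imwrite('pics/w1.png',p)
E
```

```text
t 1.3 tcp [ 0.4345 -0.1148  0.1409] yaw 0.03906530377318742 case mm [-116.3674    0.1596] gap 6.516390697207284e-05 F [ 0.3967 -0.9392 -0.4977]
```

View pics/w1.png

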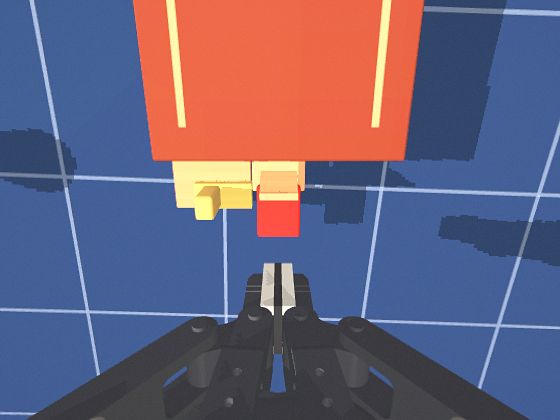

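The wrist view shows the fingers (278,280) in line with the red pad (279,212), with the knob clear at (207,201). Pressing now.

Call:
arm_command:
  moves:
    - [1,0,0,45,0]
    - [1,0,0,68,0]
    - [1,0,0,75,0]
    - [1,0,0,78,0]
    - [1,0,0,81,0]
    - [1,0,0,83,0]
    - [1,0,0,83,0]
    - [1,0,0,83,0]

```text
clock: 2.15
tcp_pos: [0.4334, -0.1164, 0.0595]
orientation: [0.001, 1.0, 0.018, -0.001]
wrist_force: [-6.8, -1.3, 7.1]
finger_gap: -0.0
```

Run:
```python
from h import *
p,d,c=snap('scene'); st(); cv2.imwrite('pics/s1.png',p[130:270,200:360])
ys,xs=np.mgrid[130:270,200:360];P=deproj(c,d,np.c_[xs.ravel(),ys.ravel()]);C=(P[:,:2]-O)@R2
k=(abs(C[:,1])<.08)&(C[:,0]>.05)&(C[:,0]<.11)&(P[:,2]<.25);print('lid top z',P[k,2].max())
```

```text
t 2.2 tcp [ 0.4335 -0.1164  0.0595] yaw 0.03554592512119042 case mm [-117.4724   -1.3399] gap -0.00023781560219966006 F [-7.9449 -0.8727  6.619 ]
lid top z 0.13376153484985143
```

Call:
arm_command:
  moves:
    - [1,-6,0,0,0]
    - [1,-10,0,0,0]
    - [1,-10,0,0,0]
    - [1,-10,0,0,0]
    - [1,-25,0,-20,0]
    - [0.5,-40,0,-60,0]
    - [0,-40,0,-110,0]
    - [0,-40,0,-110,0]

```text
clock: 3.0
tcp_pos: [0.3974, -0.1185, 0.1737]
orientation: [0.002, 1.0, 0.018, 0.004]
wrist_force: [1.2, -0.4, -0.2]
finger_gap: 0.0432
```

Run:
```python
from h import *
p,d,c=snap('scene'); st(); cv2.imwrite('pics/s2.png',cv2.resize(p[110:290,180:420],None,fx=3,fy=3))
```

```text
t 3.05 tcp [ 0.3966 -0.118   0.1711] yaw 0.03673666364180983 case mm [-154.3361   -1.611 ] gap 0.05098781190918921 F [ 0.5267 -0.381  -0.108 ]
```

View pics/s2.png

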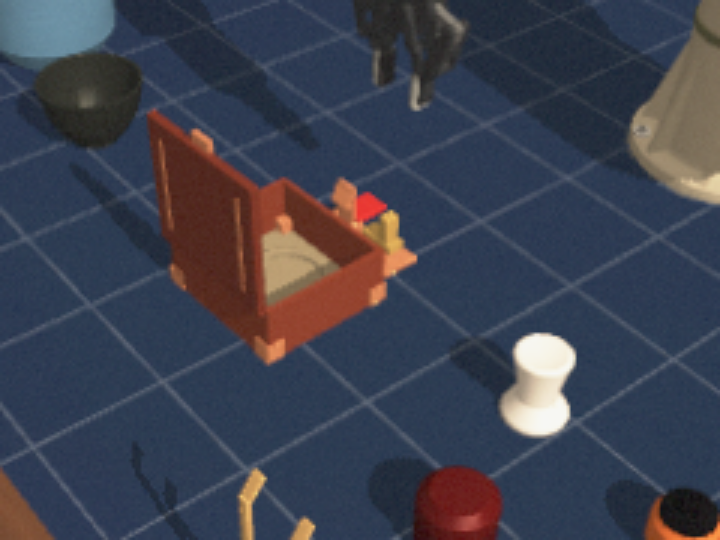

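The lid stands open, the nest is visible, and the catch is still open. Next is the jar.

Call:
arm_command:
  moves:
    - [0,102,-440,30,0]
    - [0,102,-440,30,0]
    - [0,102,-440,30,0]
    - [0,102,-440,30,0]
    - [0,102,-440,30,0]
    - [0,102,-440,30,0]
    - [0,102,-440,30,0]
    - [0,102,-440,30,0]
    - [0,102,-440,30,0]
    - [0,102,-440,30,0]
    - [0,102,-440,30,0]
    - [0,102,-440,30,0]

```text
clock: 4.25
tcp_pos: [0.4921, 0.1427, 0.1399]
orientation: [-0.019, 0.998, 0.052, -0.002]
wrist_force: [-0.6, -0.7, 0.5]
finger_gap: 0.0854
```

Run:
```python
from h import *
st(); p,d,c=snap('wrist'); cv2.imwrite('pics/w2.png',p)
H,S,V=cv2.split(cv2.cvtColor(p,cv2.COLOR_BGR2HSV))
m=((H>4)&(H<16)&(S>180)&(V>120)).astype(np.uint8)*255
n,l,s,ce=cv2.connectedComponentsWithStats(m); print([(s[i],ce[i]) for i in range(1,n) if s[i,4]>150])
for i in range(1,n):
    if s[i,4]>300:
        q=np.argwhere(l==i)[:,::-1]; P=deproj(c,d,q); k=(P[:,2]>.005)&(P[:,2]<.06); 
        if k.sum()>50: print(i,P[k].min(0),P[k].max(0))
```

```text
t 4.25 tcp [0.4921 0.1427 0.1399] yaw 0.10488190201257235 case mm [-49.2746 255.4108] gap 0.08535826013116872 F [-0.6179 -0.7073  0.4839]
[(array([ 503,   87,   57,  179, 5506], dtype=int32), array([539.3651, 180.099 ])), (array([  18,  158,   68,   75, 2208], dtype=int32), array([ 59.8202, 188.7586]))]
1 [ 0.4887 -0.0418  0.005 ] [ 0.6003 -0.0321  0.06  ]
2 [0.458  0.3047 0.005 ] [0.5111 0.3386 0.0446]
```

View pics/w2.png

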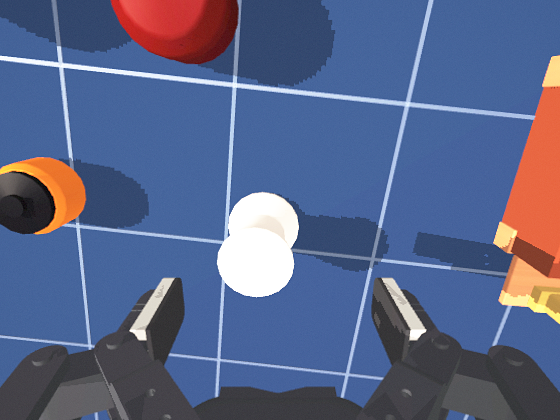

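The view shows the jar at left (45,195) and the whisk holder at (258,250). The arm is only part of the way there, so I'll let it settle.

Call:
arm_command:
  moves:
    - [0,0,0,0,0]
    - [0,0,0,0,0]

```text
clock: 4.5
tcp_pos: [0.4915, 0.1432, 0.14]
orientation: [-0.019, 0.998, 0.053, -0.002]
wrist_force: [0.1, 0.4, 0.1]
finger_gap: 0.0857
```

Run:
```python
from h import *
st(); print(env.get_state()['orientation'])
from scipy.spatial.transform import Rotation as Ro
s=env.get_state();q=s['orientation'];r=Ro.from_quat([q[1],q[2],q[3],q[0]]);print(r.inv().apply(np.array([.4825,.325,.12])-s['tcp_pos'])*1000)
```

```text
t 4.5 tcp [0.4915 0.1432 0.14  ] yaw 0.10582107135414984 case mm [-49.824  255.8773] gap 0.08565808948948167 F [0.1242 0.3837 0.1411]
[-0.0192  0.9984  0.0529 -0.0017]
[  10.2442 -180.8723   27.0141]
```

Run:
```python
from h import *
print(np.array(env.get_state()['joint_pos']))
```

```text
[ 0.1049  0.2507 -0.3134  1.0081  0.0385  3.1406]
```

Joint 6 is at its limit (3.14). I'll take the equivalent grasp, turned by half a turn.

Call:
arm_command:
  moves:
    - [0,0,0,-20,-0.14]
    - [0,0,0,-20,-0.28]
    - [0,0,0,-20,-0.42]
    - [0,0,0,-20,-0.56]
    - [0,0,0,-20,-0.7]
    - [0,0,0,-20,-0.84]
    - [0,0,0,-20,-0.98]
    - [0,0,0,-20,-1.12]
    - [0,0,0,-20,-1.26]
    - [0,0,0,-20,-1.4]
    - [0,0,0,-20,-1.54]
    - [0,0,0,-20,-1.54]

```text
clock: 5.7
tcp_pos: [0.4916, 0.1425, 0.1601]
orientation: [-0.015, 0.68, 0.733, 0.012]
wrist_force: [0.0, -0.1, 0.1]
finger_gap: 0.0856
```

```bash
cat >> h.py <<'E'
from scipy.spatial.transform import Rotation as Ro
def rot():
    q=env.get_state()['orientation'];return Ro.from_quat([q[1],q[2],q[3],q[0]])
def to(P):
    s=env.get_state(); return rot().inv().apply(np.array(P)-s['tcp_pos'])*1000
E
python3 - <<'E'
from h import *
st(); print(rot().as_matrix()); print(env.get_state()['joint_pos'])
E
```

```text
t 5.7 tcp [0.4916 0.1425 0.1601] yaw 1.6464642853978464 case mm [-49.7458 255.2338] gap 0.0855507156526181 F [ 0.0026 -0.1103  0.0623]
[[-0.0755  0.9971 -0.0052]
 [ 0.9964  0.0756  0.0382]
 [ 0.0385 -0.0023 -0.9993]]
[ 0.1036  0.235  -0.2815  1.0555  0.0386  1.5987]
```

The small tilt (2.2°) caused at the joint limit stays in the commanded pose. It is about the current jaw axis, so if I grasp the jar with jaws along x and keep this orientation, it will come down upright.

Run:
```python
from h import *
for z in (.14,.10,.027): print(z,to([.483,.326,z]))
```

```text
0.14 [182.7008   5.3034  27.1157]
0.1 [181.1605   5.3967  67.086 ]
0.027 [178.3496   5.567  140.0316]
```

Call:
arm_command:
  moves:
    - [0,45,5,27,0]
    - [0,90,5,27,0]
    - [0,135,5,27,0]
    - [0,183,5,27,0]
    - [0,183,5,27,0]
    - [0,181,5,67,0]
    - [0,180,5,95,0]
    - [0,179,5,120,0]
    - [0,178,5,138,0]
    - [0,178,5,140,0]
    - [0,178,5,140,0]

```text
clock: 6.8
tcp_pos: [0.4825, 0.325, 0.0267]
orientation: [-0.015, 0.681, 0.732, 0.012]
wrist_force: [-0.4, 0.2, 0.2]
finger_gap: 0.0856
```

Call:
arm_command:
  moves:
    - [0.2,0,0,0,0]
    - [0.5,0,0,0,0]
    - [0.6,0,0,0,0]
    - [0.6,0,0,0,0]
    - [0.6,0,0,0,0]
    - [0.6,0,0,0,0]
    - [0.6,0,0,0,0]
  squeeze: 30

```text
clock: 7.5
tcp_pos: [0.4837, 0.326, 0.0286]
orientation: [-0.014, 0.68, 0.733, 0.013]
wrist_force: [-0.6, -1.7, 5.6]
finger_gap: 0.0551
```

Run:
```python
from h import *
st(); print(rot().as_matrix()[:,2])
```

```text
t 7.5 tcp [0.4837 0.326  0.0286] yaw 1.6457658037302465 case mm [-50.9009 438.8679] gap 0.055089115699798644 F [-0.5627 -1.714   5.5915]
[-0.0028  0.0392 -0.9992]
```

Call:
arm_command:
  moves:
    - [0.6,0,0,-20,0]
    - [0.6,0,0,-50,0]
    - [0.6,0,0,-85,0]
    - [0.6,0,0,-125,0]
    - [0.6,0,0,-125,0]

```text
clock: 8.0
tcp_pos: [0.4867, 0.3223, 0.1582]
orientation: [-0.013, 0.68, 0.733, 0.017]
wrist_force: [0.9, 0.6, -1.1]
finger_gap: 0.0548
```

Run:
```python
from h import *
st(); 
for P in ([.543,-.111,.15],[.543,-.111,.10],[.543,-.111,.05],[.543,-.111,.033]): print(to(P))
p,d,c=snap('wrist'); cv2.imwrite('pics/w3.png',p)
```

```text
t 8.0 tcp [0.4867 0.3223 0.1582] yaw 1.6459939821938105 case mm [-48.0342 435.0752] gap 0.05481898117759367 F [ 0.8822  0.5774 -1.0927]
[-436.2651   23.5911  -10.0845]
[-438.3776   23.2122   39.8694]
[-440.4901   22.8333   89.8234]
[-441.2084   22.7045  106.8077]
```

View pics/w3.png

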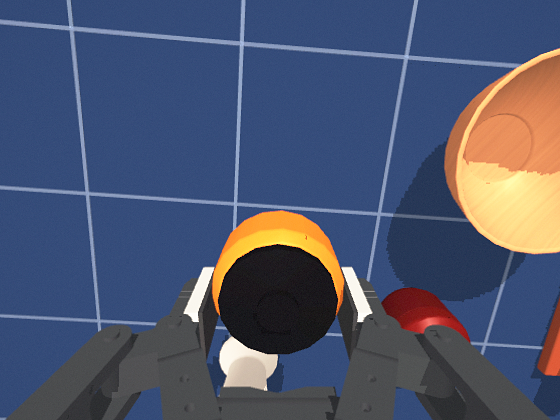

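The jar is held centred between the pads at (280,285). Now I'll carry it to above the nest.

Call:
arm_command:
  moves:
    - [0.6,-30,2,-5,0]
    - [0.6,-70,4,-10,0]
    - [0.6,-115,6,-10,0]
    - [0.6,-160,9,-10,0]
    - [0.6,-205,11,-10,0]
    - [0.6,-250,14,-10,0]
    - [0.6,-295,16,-10,0]
    - [0.6,-340,18,-10,0]
    - [0.6,-385,21,-10,0]
    - [0.6,-420,23,-10,0]
    - [0.6,-436,24,-10,0]
    - [0.6,-436,24,-10,0]

```text
clock: 9.25
tcp_pos: [0.5397, -0.1139, 0.1435]
orientation: [-0.016, 0.681, 0.732, 0.012]
wrist_force: [-0.3, -0.1, -2.2]
finger_gap: 0.055
```

Call:
arm_command:
  moves:
    - [0.6,0,0,0,0]
    - [0.6,0,0,0,0]
    - [0.6,0,0,0,0]

```text
clock: 9.55
tcp_pos: [0.5399, -0.1107, 0.1449]
orientation: [-0.015, 0.679, 0.734, 0.012]
wrist_force: [-0.7, -0.6, -2.1]
finger_gap: 0.0547
```

Run:
```python
from h import *
st(); print(rot().as_matrix()[:,2],env.get_state()['joint_pos'])
for P in ([.543,-.111,.10],[.543,-.111,.05],[.543,-.111,.033]): print(to(P))
p,d,c=snap('wrist'); cv2.imwrite('pics/w4.png',p)
```

```text
t 9.55 tcp [ 0.5399 -0.1107  0.1449] yaw 1.6480808425488018 case mm [-10.9188   0.4532] gap 0.05472143310933801 F [-0.667  -0.597  -2.0563]
[-0.0058  0.0386 -0.9992] [-0.3655  0.3317 -0.188   1.0703  0.034   1.1277]
[-2.3364  3.2173 44.7991]
[-4.284   3.3573 94.7609]
[ -4.9461   3.4049 111.748 ]
```

View pics/w4.png

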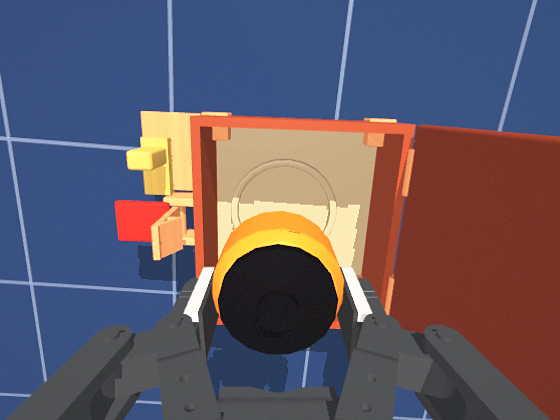

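The jar is over the case, with the nest ring seen behind it at about (284,212). I'll check the ring's centre before lowering.

Run:
```python
from h import *
c=env.get_calibration('wrist')
P=onplane(c,[(231,212),(337,212),(284,159)],.012)
print(P, P[:2].mean(0), 'expect nest .5428 -.1110; top pt y expected', -.111+.044)
print('case', (P[:,:2]-O)@R2*1000)
print('walls top', (onplane(c,[(192,160),(412,160)],.06)[:,:2]-O)@R2*1000)
```

```text
[[ 0.501  -0.1139  0.012 ]
 [ 0.5881 -0.1071  0.012 ]
 [ 0.541  -0.0671  0.012 ]] [ 0.5445 -0.1105  0.012 ] expect nest .5428 -.1110; top pt y expected -0.067
case [[-49.8523  -1.3526]
 [ 37.3631   2.2102]
 [ -8.2017  43.9162]]
walls top [[-68.2386  47.5052]
 [ 72.6002  53.1465]]
```

Call:
arm_command:
  moves:
    - [0.6,-1,4,20,0]
    - [0.6,-2,4,45,0]
    - [0.6,-3,4,65,0]
    - [0.6,-4,4,80,0]
    - [0.6,-5,4,92,0]
    - [0.6,-5,4,100,0]
    - [0.6,-5,4,105,0]
    - [0.6,-5,4,107,0]
    - [0.6,-5,4,107,0]

```text
clock: 10.5
tcp_pos: [0.5441, -0.1128, 0.038]
orientation: [-0.015, 0.68, 0.733, 0.012]
wrist_force: [0.8, 0.0, -2.1]
finger_gap: 0.0546
```

Run:
```python
from h import *
st()
```

```text
t 10.5 tcp [ 0.5441 -0.1128  0.038 ] yaw 1.646168081060118 case mm [-6.7424 -1.832 ] gap 0.054552199100174927 F [ 0.824   0.0473 -2.0834]
```

Call:
arm_command:
  moves:
    - [0.6,0,0,1,0]
    - [0.6,0,0,2,0]
    - [0.6,0,0,3,0]
    - [0.6,0,0,3.5,0]
    - [0.6,0,0,3.5,0]

```text
clock: 11.0
tcp_pos: [0.544, -0.1128, 0.0347]
orientation: [-0.015, 0.68, 0.733, 0.012]
wrist_force: [-1.4, 0.2, 0.8]
finger_gap: 0.0545
```

The jar's weight is off the wrist, so it is touching down. I'll release it with a partial opening and rise straight up.

Call:
arm_command:
  moves:
    - [0.3,0,0,0,0]
    - [0.25,0,0,0,0]
    - [0.2,0,0,0,0]
    - [0.18,0,0,0,0]
    - [0.18,0,0,0,0]
    - [0.18,0.6,0,-15,0]
    - [0.18,1.5,0,-40,0]
    - [0.18,3,0,-80,0]
    - [0.18,4.5,0,-120,0]
    - [0.18,6,0,-170,0]
    - [0.5,6,0,-200,0]
    - [1,6,0,-200,0]

```text
clock: 12.2
tcp_pos: [0.5471, -0.1153, 0.2398]
orientation: [-0.01, 0.68, 0.733, 0.014]
wrist_force: [1.1, 0.1, -0.3]
finger_gap: 0.0422
```

Run:
```python
from h import *
st(); p,d,c=snap('top'); cv2.imwrite('pics/t2.png',p[160:280,260:370])
w,dw,cw=snap('wrist'); p2,_,c2=snap('scene')
im=np.hstack([cv2.resize(w,(430,322)),cv2.resize(p2[130:250,200:340],(370,322))]); cv2.imwrite('pics/ws5.png',im)
```

```text
t 12.2 tcp [ 0.5471 -0.1153  0.2398] yaw 1.6461896222682806 case mm [-3.914 -4.471] gap 0.04219901674108098 F [ 1.0594  0.0699 -0.3227]
```

View pics/ws5.png

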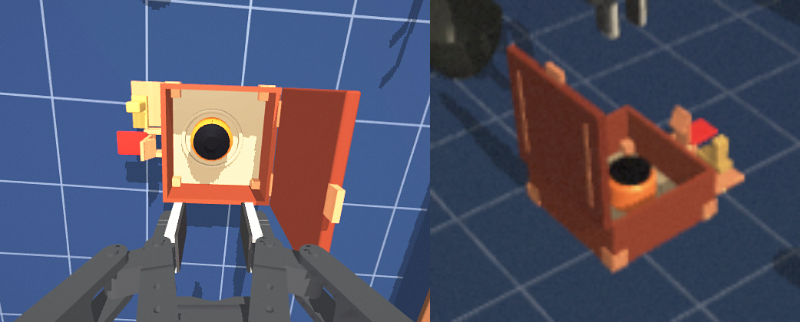

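The jar stands upright inside the ring and the lid is still open. Next I'll take the closed fingers over and behind the lid, then swing it down along its arc.

Run:
```python
from h import *
st()
def W(x,y,z): return [*(O+R2@np.array([x,y])),z]
print('up',to(W(-.004,0,.26)),'over',to(W(.115,0,.26)),'down',to(W(.115,0,.175)))
# arc relative to the 'down' pose, tool axes
b=np.array(W(.115,0,.175)); Ri=rot().inv()
for th in np.r_[np.arange(1.55,.1,-.1),.06,.03,.01]:
    r=.095+.030*(1.55-th)/1.54
    x=.07-r*np.cos(th)+.01*np.sin(th)+.0145; z=.06+r*np.sin(th)+.01*np.cos(th)+.017
    print('%.2f x %.3f z %.3f'%(th,x,z),Ri.apply(np.array(W(x,0,z))-b)*1000)
```

```text
t 12.35 tcp [ 0.5441 -0.1142  0.2336] yaw 1.6459775806981642 case mm [-6.7843 -3.2305] gap 0.01929875981907005 F [-0.4092 -0.2124 -0.581 ]
up [  4.1472   2.8187 -26.2745] over [ -0.3842 121.7311 -26.8431] down [ -3.6917 122.0111  58.0921]
1.55 x 0.093 z 0.172 [  0.7465 -22.4518   2.9178]
1.45 x 0.083 z 0.174 [  1.2067 -32.2298   0.7071]
1.35 x 0.073 z 0.176 [  1.6413 -42.3727  -0.4822]
1.25 x 0.062 z 0.176 [  2.0441 -52.7725  -0.5998]
1.15 x 0.052 z 0.175 [  2.4092 -63.3147   0.3928]
1.05 x 0.041 z 0.173 [  2.7312 -73.8799   2.5218]
0.95 x 0.031 z 0.170 [  3.0046 -84.3446   5.8005]
0.85 x 0.020 z 0.165 [  3.2248 -94.5834  10.2287]
0.75 x 0.010 z 0.160 [   3.3874 -104.4695   15.7926]
0.65 x 0.001 z 0.153 [   3.4887 -113.8771   22.4642]
0.55 x -0.008 z 0.145 [   3.5255 -122.6824   30.2017]
0.45 x -0.016 z 0.137 [   3.4955 -130.7652   38.9497]
0.35 x -0.023 z 0.127 [   3.3968 -138.0107   48.6392]
0.25 x -0.030 z 0.116 [   3.2286 -144.3106   59.1884]
0.15 x -0.035 z 0.105 [   2.9906 -149.5648   70.5031]
0.06 x -0.039 z 0.094 [   2.7173 -153.3244   81.2538]
0.03 x -0.040 z 0.091 [   2.6139 -154.3627   84.9419]
0.01 x -0.040 z 0.088 [   2.5416 -154.9934   87.4268]
```

Call:
arm_command:
  moves:
    - [1,4,3,-30,0]
    - [1,3,40,-30,0]
    - [1,1,85,-28,0]
    - [1,0,122,-27,0]
    - [1,0,122,-27,0]
    - [1,0,122,-27,0]
    - [1,-2,122,15,0]
    - [1,-4,122,50,0]
    - [1,-4,122,58,0]
    - [1,-4,122,58,0]

```text
clock: 13.35
tcp_pos: [0.6641, -0.1066, 0.1749]
orientation: [-0.017, 0.68, 0.733, 0.011]
wrist_force: [0.1, -0.1, 0.6]
finger_gap: 0.0002
```

Run:
```python
from h import *
st(); print(rot().as_matrix()[:,2])
```

```text
t 13.35 tcp [ 0.6641 -0.1066  0.1749] yaw 1.6455198129521948 case mm [113.3566  -0.0663] gap 0.00022011350681014943 F [ 0.1154 -0.1125  0.6288]
[-0.009   0.0394 -0.9992]
```

Call:
arm_command:
  moves:
    - [1,1,-20,3,0]
    - [1,1,-32,1,0]
    - [1,2,-42,0,0]
    - [1,2,-53,0,0]
    - [1,2,-63,0,0]
    - [1,3,-74,2,0]
    - [1,3,-84,6,0]
    - [1,3,-94,10,0]
    - [1,3,-104,16,0]
    - [1,3,-114,22,0]
    - [1,3,-123,30,0]
    - [1,3,-131,39,0]

```text
clock: 14.55
tcp_pos: [0.5355, -0.1126, 0.1387]
orientation: [-0.014, 0.68, 0.733, 0.013]
wrist_force: [0.8, -0.1, 0.4]
finger_gap: -0.0001
```

Run:
```python
from h import *
st()
p2,d,c2=snap('scene');cv2.imwrite('pics/s6.png',cv2.resize(p2[110:260,190:390],None,fx=3,fy=3))
```

```text
t 14.55 tcp [ 0.5355 -0.1126  0.1387] yaw 1.6459723910982613 case mm [-15.3833  -1.3762] gap -0.00012517658603318756 F [ 0.7548 -0.1127  0.3911]
```

View pics/s6.png

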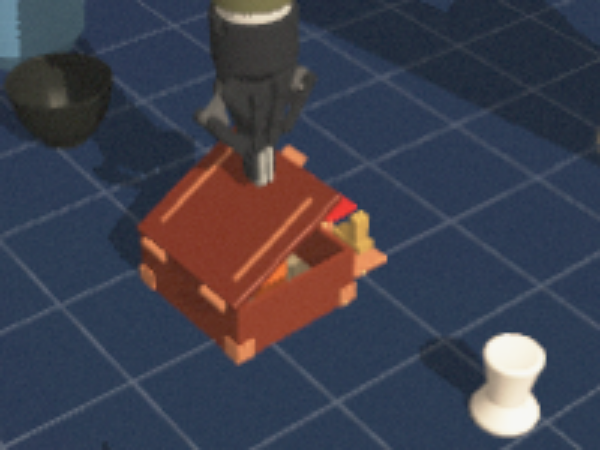

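The lid is swinging over under the fingers. I'll continue down to the latch.

Call:
arm_command:
  moves:
    - [1,0,-8,10,0]
    - [1,0,-15,20,0]
    - [1,0,-22,31,0]
    - [1,0,-25,38,0]
    - [1,0,-27,42,0]
    - [1,0,-28,45,0]
    - [1,0,-28,47,0]
    - [1,0,-28,48,0]
    - [1,0,-28,48,0]

```text
clock: 15.5
tcp_pos: [0.5073, -0.1127, 0.0897]
orientation: [-0.015, 0.68, 0.733, 0.012]
wrist_force: [2.1, -0.6, 2.1]
finger_gap: -0.0
```

Call:
arm_command:
  moves:
    - [1,0,0,1,0]
    - [1,0,0,1.5,0]
    - [1,0,0,2,0]
    - [1,0,0,2,0]

```text
clock: 15.9
tcp_pos: [0.5064, -0.1124, 0.0872]
orientation: [-0.015, 0.68, 0.733, 0.012]
wrist_force: [-0.5, -0.5, 1.4]
finger_gap: -0.0002
```

Call:
arm_command:
  moves:
    - [1,0,0,1,0]
    - [1,0,0,2,0]
    - [1,0,0,2,0]

```text
clock: 16.2
tcp_pos: [0.5064, -0.1123, 0.086]
orientation: [-0.015, 0.68, 0.733, 0.012]
wrist_force: [-3.6, -0.2, 6.7]
finger_gap: -0.0001
```

Force is now building against the hard stop. I'll press slightly more, then lift and check whether the lid stays shut.

Call:
arm_command:
  moves:
    - [1,0,0,1,0]
    - [1,0,0,1.5,0]
    - [1,0,0,1.5,0]

```text
clock: 16.5
tcp_pos: [0.5064, -0.1124, 0.0851]
orientation: [-0.015, 0.68, 0.733, 0.012]
wrist_force: [-4.0, 0.2, 11.5]
finger_gap: 0.0002
```

Call:
arm_command:
  moves:
    - [1,0,0,0,0]
    - [1,0,0,-3,0]
    - [1,0,0,-8,0]
    - [1,0,0,-25,0]
    - [1,0,0,-60,0]
    - [1,0,0,-60,0]

```text
clock: 17.1
tcp_pos: [0.5097, -0.1156, 0.1479]
orientation: [-0.012, 0.68, 0.733, 0.013]
wrist_force: [1.2, -0.5, 0.1]
finger_gap: -0.0003
```

Run:
```python
from h import *
st()
p2,d,c2=snap('scene');cv2.imwrite('pics/s7.png',cv2.resize(p2[140:240,220:340],None,fx=5,fy=5))
ys,xs=np.mgrid[140:240,220:340];P=deproj(c2,d,np.c_[xs.ravel(),ys.ravel()]);C=(P[:,:2]-O)@R2
for a,b in ((-.068,-.05),(.03,.06)):
    k=(C[:,0]>a)&(C[:,0]<b)&(C[:,1]>.02)&(C[:,1]<.07)&(P[:,2]>.03); print(np.median(P[k,2]),k.sum())
w,_,_=snap('wrist');cv2.imwrite('pics/w7.png',w)
```

```text
t 17.1 tcp [ 0.5097 -0.1156  0.1479] yaw 1.646111427361893 case mm [-41.2883  -3.4004] gap -0.00026347898624272685 F [ 1.1519 -0.4551  0.0604]
0.07043772656420899 69
0.06976820414315843 131
```

View pics/s7.png

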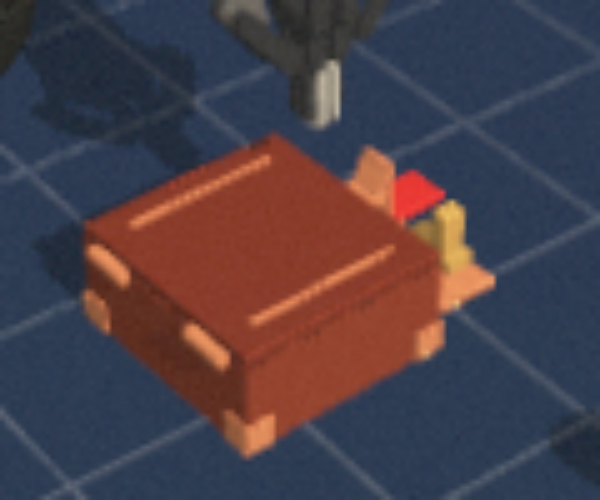

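The lid is shut flat (z 0.070 front and rear) and the hook is over the tongue. The catch is next.

Run:
```python
from h import *
st()
def W(x,y,z): return [*(O+R2@np.array([x,y])),z]
print(to(W(-.1,.080,.145)),to(W(-.1,.080,.067)))
b=np.array(W(-.1,.080,.067))
for y in (.066,.060,.050,.043,.041,.039): print(y,rot().inv().apply(np.array(W(-.1,y,.067))-b)*1000)
```

```text
t 17.2 tcp [ 0.5078 -0.1149  0.1446] yaw 1.6459958649851507 case mm [-43.0962  -2.5709] gap 0.00022517003602743918 F [-0.2182 -0.0896  0.4217]
[ 84.6378 -53.708    2.8384] [ 81.6898 -53.6482  80.7826]
0.066 [-13.9798  -0.5349  -0.5283]
0.06 [-19.9711  -0.7641  -0.7548]
0.05 [-29.9567  -1.1461  -1.1321]
0.043 [-36.9466  -1.4136  -1.3963]
0.041 [-38.9437  -1.49    -1.4718]
0.039 [-40.9408  -1.5664  -1.5473]
```

Call:
arm_command:
  moves:
    - [1,30,-20,2,0]
    - [1,65,-42,2,0]
    - [1,85,-54,3,0]
    - [1,85,-54,3,0]
    - [1,84,-54,35,0]
    - [1,82,-54,65,0]
    - [1,82,-54,81,0]
    - [1,82,-54,81,0]
    - [1,82,-54,81,0]

```text
clock: 18.1
tcp_pos: [0.4467, -0.0342, 0.0659]
orientation: [-0.016, 0.68, 0.733, 0.012]
wrist_force: [0.8, 0.7, 0.3]
finger_gap: -0.0001
```

Call:
arm_command:
  moves:
    - [1,-8,0,0,0]
    - [1,-14,-1,-1,0]
    - [1,-20,-1,-1,0]
    - [1,-25,-1,-1,0]
    - [1,-30,-1,-1,0]
    - [1,-34,-1,-1,0]
    - [1,-37,-1,-1,0]
    - [1,-39,-1,-1,0]
    - [1,-39,-1,-1,0]

```text
clock: 19.0
tcp_pos: [0.4487, -0.0732, 0.0658]
orientation: [-0.015, 0.68, 0.733, 0.012]
wrist_force: [-0.3, 0.5, 0.2]
finger_gap: 0.0004
```

Run:
```python
from h import *
st()
```

```text
t 19.0 tcp [ 0.4487 -0.0732  0.0658] yaw 1.645665010536921 case mm [-100.6794   41.2714] gap 0.0003900505539570917 F [-0.3186  0.4627  0.1792]
```

Call:
arm_command:
  moves:
    - [1,-1,0,0,0]
    - [1,-2,0,0,0]
    - [1,-3,0,0,0]
    - [1,-3,0,0,0]

```text
clock: 19.4
tcp_pos: [0.4486, -0.074, 0.0657]
orientation: [-0.016, 0.679, 0.733, 0.014]
wrist_force: [-0.3, 8.2, 4.1]
finger_gap: 0.0001
```

Call:
arm_command:
  moves:
    - [1,-1,0,0,0]
    - [1,-2,0,0,0]
    - [1,-2,0,0,0]

```text
clock: 19.7
tcp_pos: [0.4486, -0.0744, 0.0658]
orientation: [-0.018, 0.679, 0.734, 0.015]
wrist_force: [0.4, 13.7, 6.0]
finger_gap: -0.0001
```

The catch is hard on its stop at the expected place. I'll back off, retreat and check.

Call:
arm_command:
  moves:
    - [1,5,0,0,0]
    - [1,15,0,0,0]
    - [1,25,0,0,0]
    - [1,27,0,-40,0]
    - [1,27,0,-85,0]
    - [1,27,-20,-110,0]
    - [1,40,-60,-120,0]
    - [1,40,-60,-120,0]
    - [1,40,-60,-120,0]

```text
clock: 20.6
tcp_pos: [0.3867, -0.0468, 0.1877]
orientation: [-0.014, 0.68, 0.733, 0.012]
wrist_force: [-0.2, -0.2, 0.5]
finger_gap: -0.0001
```

Run:
```python
from h import *
st()
p0=np.load('top0.npz')['p']; p,d,c=snap('top'); s,_,_=snap('scene')
H,S,V=cv2.split(cv2.cvtColor(p,cv2.COLOR_BGR2HSV))
f=cv2.absdiff(p,p0).max(2)
for n,(x0,y0,x1,y1) in dict(whisk=(186,230,222,264),caddy=(158,168,196,204),waste=(76,136,142,200),tea=(425,180,478,232)).items(): print(n,f[y0:y1,x0:x1].mean())
im=np.hstack([cv2.resize(p[165:275,268:368],(400,440),interpolation=cv2.INTER_CUBIC),cv2.resize(s[150:230,270:340],(385,440),interpolation=cv2.INTER_CUBIC)]); cv2.imwrite('pics/fin.png',im)
m=((H>20)&(H<32)&(S>150)&(V>180)).astype(np.uint8); m[:240]=0;m[275:]=0;m[:,:275]=0;m[:,330:]=0
q=np.argwhere(m>0)[:,::-1]; print('knob top case',len(q),((onplane(c,[q.mean(0)],.06)[:,:2]-O)@R2)*1000)
ys,xs=np.mgrid[236:275,275:330];P=deproj(c,d,np.c_[xs.ravel(),ys.ravel()]);C=(P[:,:2]-O)@R2
k=(P[:,2]>.058)&(P[:,2]<.08)&(C[:,0]<-.09)&(C[:,0]>-.115); print('high pts',np.c_[C,P[:,2]][k]*1000)
```

```text
t 20.6 tcp [ 0.3867 -0.0468  0.1877] yaw 1.6461805945941055 case mm [-161.665    69.9461] gap -0.00010381087707022887 F [-0.2027 -0.2259  0.4985]
whisk 13.417483660130719
caddy 15.95687134502924
waste 20.373579545454547
tea 12.281930333817126
knob top case 47 [[-98.5517  28.198 ]]
high pts [[ -91.9473   29.2504   65.8651]
 [ -91.9252   27.178    70.3253]
 [ -92.0459   24.8324   70.6779]
 [ -92.3509   22.1009   65.7837]
 [ -92.296    20.1268   71.1432]
 [ -92.6056   17.3659   66.1631]
 [ -94.2995   29.4194   66.3922]
 [ -94.244    27.3909   71.4771]
 [ -94.398    24.9829   70.9129]
 [ -94.6024   22.4734   69.0136]
 [ -94.5909   20.3927   72.8776]
 [ -94.8409   17.7844   69.7823]
 [ -96.7046   29.4942   65.5061]
 [ -96.6678   27.4103   69.8236]
 [ -96.8057   25.031    69.712 ]
 [ -96.9725   22.5973   68.8753]
 [ -97.0586   20.3137   70.0725]
 [ -97.2415   17.8458   68.848 ]
 [ -99.3824   29.141    58.1726]
 [ -99.1493   27.3476   66.9692]
 [ -99.1538   25.1889   70.0536]
 [ -99.393    22.6338   67.5464]
 [ -99.4033   20.4788   70.4823]
 [ -99.6855   17.8346   66.9819]
 [-101.3683   27.7133   70.3522]
 [-101.4604   25.4102   71.2919]
 [-101.6246   22.9918   70.603 ]
 [-101.7831   20.5803   70.0532]
 [-101.9754   18.1073   68.7531]
 [-103.7443   27.8233   70.0145]
 [-103.9504   25.3433   68.4652]
 [-103.9673   23.1525   70.9744]
 [-104.1042   20.779    70.9128]
 [-104.2831   18.3358   69.9645]
 [-106.1029   27.9595   70.0596]
 [-106.2535   25.5655   69.72  ]
 [-106.5739   22.9174   65.9254]]
```

View pics/fin.png

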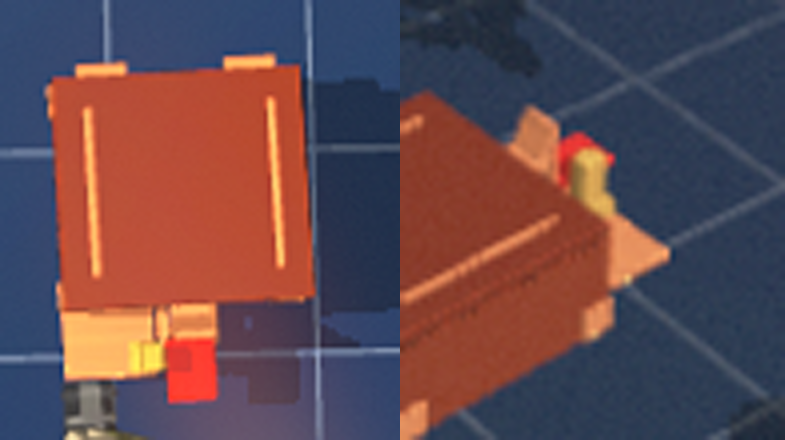

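The final view shows the lid shut and the hook over the tongue. The knob at (147,357) is against the red pad, and measures y ≈ 23.5 mm (home is 24). I'll do a quick check that the other things haven't moved, then hand in.

Run:
```python
from h import *
p0=np.load('top0.npz')['p']; p,d,c=snap('top'); g=lambda a:cv2.cvtColor(a,cv2.COLOR_BGR2GRAY).astype(np.float32)
for n,(x0,y0,x1,y1) in dict(whisk=(186,230,222,264),caddy=(158,168,196,204),waste=(76,136,142,200),tea=(425,180,478,232)).items(): print(n,cv2.phaseCorrelate(g(p0)[y0:y1,x0:x1],g(p)[y0:y1,x0:x1]))
st(); print(env.hand_in())
```

```text
whisk ((-0.004335870948622755, -0.019584824947234125), 0.993709820288199)
caddy ((-0.0072712363928921775, -0.031984552789406706), 1.0057503902249867)
waste ((-0.03142535469990548, -0.0036648445148088626), 0.9967664707607279)
tea ((-0.058322794025897906, -0.029120879242679365), 0.9884851525022823)
t 20.75 tcp [ 0.3875 -0.0471  0.1869] yaw 1.646264511954728 case mm [-160.848    69.5823] gap 3.1382106501578565e-05 F [-0.6433  0.3386 -0.5377]
the job is handed in; nothing more can be done
None
```

The orange jar is in the rosewood case, the lid is latched shut and the safety catch is home. I handed the job in at about 21 s of the 72 s allowed. I pressed the latch, set the jar in the nest and let go, pushed the lid shut with about 11 N, then slid the catch to its stop.

My last checks:
- **Jar:** it was seen upright inside the felt ring before I shut the lid. It can't be seen now.
- **Lid:** it lies flat at 70 mm front and rear, with the hook over the tongue, and it stayed shut after I let go.
- **Catch:** the knob measures y ≈ 23.5 mm (fully home is 24), and it pushed back with about 14 N at the stop.
- **Other tea things:** all four moved less than 0.1 pixel between the first and last top views.
- **Robot:** it is clear of everything, and the wrist force is about zero.

Two things went differently from plan:
- **Joint limit:** joint 6 hit its range limit on the way to the jar. That left a tool tilt of about 2°. I grasped the jar with the jaws turned about 90° so the tilt would not tip it.
- **Lid popping open:** during the latch press I read about 8 N sideways at the wrist, probably the lid brushing the gripper as it popped. That is well under the 40 N limit.

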